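Press a bearing bracket into the corner of a drilling fixture and hold it

ROBOT

A 7-joint arm with a two-finger parallel gripper is mounted at the origin on the work surface; the furniture and walls round the work are solid. World frame = base frame: x ahead of the robot, y to its left, z up, the work surface at z = 0. Lengths are in m, angles in rad, forces in N, time in s.
With the tool pointing down it reaches from about 0.425 to 0.875 m from the base axis. Payload 4.7 kg.
Tool frame: the origin (TCP) lies midway between the tips of the shut fingers; the grasp point (between the pads) lies 19 mm behind it; z points along the fingers, y is the line along which they close (so a half turn about z gives the same grasp; the last joint's range is limited). The gripper opens to 85 mm and grips with 20 to 120 N. Pads are 22 mm wide; open, the fingers measure 114 mm over their backs; the gripper's body (76 mm by 85 mm) begins 54 mm behind the grasp point. The pads swing forward as they close: fully open they stand 13 mm farther back than shut.
Start: joints at [1.125, 0.321, -0.07, 1.45, 0.023, 1.371, -0.057], TCP at [0.288, -0.583, 0.231] pointing down, gripper open.
Joint ranges: [-2.86, 2.86], [-0.3, 2.09], [-1.38, 1.24], [0.06, 2.45], [-1.56, 4.7], [0.09, 2.05], [-2.69, 2.69]. Speed limits (rad/s): [2.57, 2.57, 3.14, 3.14, 3.14, 3.14, 3.14].

INTERFACE

Orientations are given as a unit quaternion [w, x, y, z].
In Python, from plant import manip gives the robot as it stands.
- The arm moves only by the tool steer_hand, called after "Request:" as name([rows], argument=value, ...), one row to a line, values as JSON. Schema: {"type":"object","properties":{"deltas":{"type":"array","items":{"type":"array","items":{"type":"array","items":{"type":"number"},"minItems":5,"maxItems":5},"minItems":1,"maxItems":20},"minItems":1,"maxItems":1},"clamp_n":{"type":"number"},"only":{"type":"string"},"quiet":{"type":"boolean"},"lines":{"type":"string"}},"required":["deltas"],"additionalProperties":false}. deltas is a list that holds a single list of rows (three levels of brackets), with 1 to 20 rows, each of 5 numbers: the opening from 0.0 (shut) to 1.0 (fully open), then dx, dy, dz in fractions of the full range, 1 being 1 m, then a turn about the tool's z in a scale on which 1.0 is 2 pi rad; each row is the pose to reach, as a shift and turn from the pose commanded when the call began, along the tool's axes at that moment; what a row does not reach only later rows make up. A row lasts 1/10 s, in which the tool goes at most 0.05 m and 0.15 rad, less where a joint would pass 70% of its speed; a pose out of reach is approached as far as the arm can. The fingers move at their own pace and stop on an object; clamp_n is the grip in N (left out, the last holds). Time passes only in rows, so rows that do not move let the fingers close. The tool returns the time, the measured TCP pose, the force, the opening and the grip force at its end. only (a regular expression) keeps the lines of the reply that match it, lines (a string "A,B") keeps lines A to B, and quiet returns only ok. Input that does not fit is refused with a message, and nothing moves.
- manip.state(): the state, without advancing time (a new reading comes with each control period).
- manip.camera(name): name is "scene" or "side" or "wrist"; returns the picture (384x512x3 uint8, blue, green, red); there is no depth.
- manip.camera_model(name): a dict with "fovy" (degrees; the focal length in pixels is half the picture's height over the tangent of half this angle, whatever the lens; pixels are square), "cx", "cy" (the principal point, pixels), "cam_to_world" (4x4, takes a point from camera to world coordinates); the wrist camera has in their place "mount" (4x4, takes a point from camera to tool coordinates, whose origin is the TCP and whose axes are the flange's). Camera axes: x right, y down, z forward; pixel columns grow to the right and rows downward; lengths in m; the calibration is good to about 2 mm. A picture is of the moment at which its call begins: read the wrist's pose just before it. camera_model takes no time and is no camera call.
- manip.sign_off(): hands the job in; it is judged then, once.
The state is a dict: "time": time; "joint_pos": joint angles; "joint_velocities": joint speeds; "joint_efforts": joint torques, N m; "tcp_pos": TCP position; "tcp_rot": TCP orientation; "ft_force": force on the tool from outside, world axes, zero at the start; "moment": the same for the moment, N m; "gripper_width": opening from 0.0 (shut) to 1.0 (fully open); "finger_force": force on a finger pad.
Only numpy, scipy, OpenCV 4.12 (cv2) and the standard library are available. Lean on these libraries where they do the work, as an engineer would, in place of code of your own. Each camera call takes 0.05 s, during which the arm holds its last target. There are 200 camera calls.

TASK

The stop pin in the base plate of the corner fixture is in the way of the bracket: draw it out of its bore, park it upright in the notch of the small block on the same plate with its collar resting on top of that block, and let go of it. Then put the bearing bracket flat on the plate, its web upwards and its long side along the long fence, and press it into the corner so that it touches both fences at once and stays flat on the plate. Finish while you are still holding it pressed against both fences (do not let go or back off), and leave the tape roll, the grooved wheel and the toothed ring where they are.

Things in the scene. Friction and masses are not known exactly. Their poses are not given: they have to be found in the camera images.
- fixture: Corner fixture, fixed: aluminium base plate 190 (its x) x 170 (its y) x 20 mm on four 12 mm feet, its top 32 mm above the bench. Origin under its centre, at bench height; z up. On it stand a long fence on the +x edge and a short fence on the +y edge (together the corner; plate and fences smooth, friction 0.3 to 0.5), and the small parking block at the -x, +y corner of the plate.
- long_fence: Steel bar 16 x 170 x 20 mm high screwed on the plate (top 52 mm above the bench), running along the fixture's y. Origin at the centre of its underside; its inner (working) face is 8 mm from it towards the fixture's -x, i.e. at fixture x = +79 mm. Rigid.
- short_fence: Steel bar 80 x 16 x 20 mm high screwed on the plate (top 52 mm above the bench), running along the fixture's x from -7 to +73 mm. Origin at the centre of its underside; its inner (working) face is 8 mm from it towards the fixture's -y, i.e. at fixture y = +69 mm. Rigid.
- corner (a point): Point on the plate's top (32 mm above the bench) where the planes of the two fences' inner faces meet, at fixture (79, 69, 32) mm. The bracket seated with its long side along the long fence has its origin 30 mm in fixture -x and 45 mm in fixture -y from here.
- bore (a point): Mouth of the pin's bore in the plate's top, at fixture (30, -4, 32) mm: vertical, 13.5 mm across, through the plate. It lies under the place of the seated bracket.
- notch (a point): The parked pin's axis at the top of the parking block, 56 mm above the bench, at fixture (-68, 60, 56) mm. The steel block is 36 x 36 mm, 24 mm high on the plate, centred here; its notch is 16 mm wide along fixture x, goes down to the plate, is open above and towards fixture -y, and ends 8 mm from this point in +y.
- stop_pin: Loose steel pin, 70 g, 52 mm long. Origin at the centre of its foot, z up along it: shank 12 mm across, z 0 to 18 mm, foot chamfered; collar 26 mm across, z 18 to 22 mm; ribbed round head to grip, 16 mm across, z 22 to 52 mm. Starts in the bore, collar on the plate, origin 14 mm above the bench; parked, its origin is 38 mm above the bench.
- bracket: Loose machined aluminium bracket, 0.3 to 0.55 kg, an inverted T: base 60 (its x) x 90 (its y) x 24 mm high, and mid on top a web 26 (x) x 60 (y) mm, z 24 to 60 mm, to grip across its 26 mm (its bore is only drawn). Origin at the centre of its underside, z up; stands on the bench. Either way round will do. Seated, its base top is 4 mm above the fences.
- tape_roll: Bystander: small roll of black tape lying flat, 62 x 60 x 19 mm. Origin under its centre. Leave it alone.
- grooved_wheel: Bystander: light plastic grooved wheel lying flat, 35 mm across, 18 mm high. Origin under its centre. Leave it alone.
- toothed_ring: Bystander: black toothed adaptor ring lying flat, 52 mm across, 30 mm high. Origin under its centre. Leave it alone.

How it is judged:
On the way, in this order (a step that is already met when the one before it is completed fails the run):
1. the stop pin is drawn out of its bore, clear of the plate's top (z of stop_pin in the frame of fixture above 0.0345 m), for 0.1 s.
2. the stop pin hangs upright in the notch, collar on the parking block, let go (horizontal distance between stop_pin and notch below 0.01 m and z of stop_pin in the frame of fixture between 0.034 and 0.042 m and angle between stop_pin's own z axis and vertical below 0.12 rad and contact force between the fingers and stop_pin below 0.2 N), for 0.3 s.
At the end, for the whole second after the job is handed in: Bracket flat on the plate (3 mm, 2 deg), long side along the long fence within 2 deg, within 3 mm of both fences, at rest, over 1 N on each fence and over 1 N from the fingers. Pin upright (7 deg) in the notch within 10 mm of its place, collar on the parking block, not touched (all of step 2 and contact force between bracket and long_fence above 1 N and contact force between bracket and short_fence above 1 N and contact force between the fingers and bracket above 1 N and x of bracket in the frame of corner between -0.033 and -0.027 m and y of bracket in the frame of corner between -0.048 and -0.042 m and z of bracket in the frame of corner below 0.003 m and angle between bracket's own z axis and vertical below 0.035 rad and angle between the y axis of bracket and the y axis of fixture, either way round below 0.035 rad and linear speed of bracket below 0.01 m/s); the arm keeps its last pose, push and grip.
It fails at once if the tape roll is moved by more than 15 mm (distance of tape_roll from where it was at the start of the episode above 0.015 m).
It fails at once if the grooved wheel is moved by more than 15 mm (distance of grooved_wheel from where it was at the start of the episode above 0.015 m).
It fails at once if the toothed ring is moved by more than 15 mm (distance of toothed_ring from where it was at the start of the episode above 0.015 m).
It also fails if it takes over 67 s, if anything falls off the work surface, if the arm or the gripper's body presses on something with over 40 N, if the wrist force passes 120 N, or if a joint passes its speed limit or range.

## Working session

There is one attempt and no reset: what is moved stays moved. The work goes in short steps, Python scripts to look and compute and a tool call to move; the robot and the scene stay as the last step left them, time stands still between calls to the robot, and variables do not carry over. Pictures are saved under pics/ and viewed, at most 14 in all, crops included, and the job is handed in when it is done.

```bash
ls; mkdir -p pics; python3 - <<'E'
from plant import manip
import cv2
s=manip.state(); print(s)
for n in("scene","side","wrist"):
    print(n,manip.camera_model(n))
ims=[manip.camera(n) for n in("scene","side","wrist")]
for n,i in zip(("scene","side","wrist"),ims): cv2.imwrite(f"pics/{n}0.png",i)
E
```

```text
pics
plant.py
{'time': 0.0, 'joint_pos': array([ 1.12508723,  0.32183289, -0.07012339,  1.45167936,  0.0226006 ,
        1.3708306 , -0.05689555]), 'joint_velocities': array([-0.00204061, -0.0004233 ,  0.00010935,  0.00096969,  0.00161097,
        0.00179859,  0.00111618]), 'joint_efforts': array([-8.05194895e-05, -4.93581676e+01, -3.82126356e-01, -3.14337122e+01,
        1.30341266e-02,  1.11525648e-02,  2.30518708e-05]), 'tcp_pos': array([ 0.28818624, -0.58200531,  0.23021521]), 'tcp_rot': array([-9.44270882e-04,  9.73679486e-01,  2.27919492e-01, -2.66664908e-04]), 'ft_force': array([-0.32267339, -0.51782335,  1.27964778]), 'moment': array([ 0.02743047, -0.01309927,  0.01184157]), 'finger_force': 0.0, 'gripper_width': 0.99703552115943}
scene {'fovy': 42.81914821024557, 'cx': 252.01107089793902, 'cy': 193.7899860974936, 'cam_to_world': array([[-0.81789909, -0.33175315,  0.47008609, -0.02653794],
       [-0.57517807,  0.45080928, -0.68259884,  0.74665986],
       [ 0.01453515, -0.82868018, -0.55953363,  0.70116951],
       [ 0.        ,  0.        ,  0.        ,  1.        ]])}
side {'fovy': 53.1745721399167, 'cx': 257.581207812522, 'cy': 201.707309911038, 'cam_to_world': array([[-0.96517048, -0.08218963,  0.24837635,  0.3057244 ],
       [-0.26051276,  0.3892483 , -0.88352638,  0.76830024],
       [-0.02406336, -0.91745878, -0.39710242,  0.42163864],
       [ 0.        ,  0.        ,  0.        ,  1.        ]])}
wrist {'fovy': 71.63431858978338, 'cx': 258.75536515127754, 'cy': 189.88677875565122, 'mount': array([[-9.91348513e-04, -9.47519777e-01, -3.19695619e-01,
         8.17896393e-02],
       [ 9.99999425e-01, -1.07012569e-03,  7.07463990e-05,
        -2.84022046e-06],
       [-4.09148107e-04, -3.19695365e-01,  9.47520293e-01,
        -1.43176125e-01],
       [ 0.00000000e+00,  0.00000000e+00,  0.00000000e+00,
         1.00000000e+00]])}
```

View pics/scene0.png

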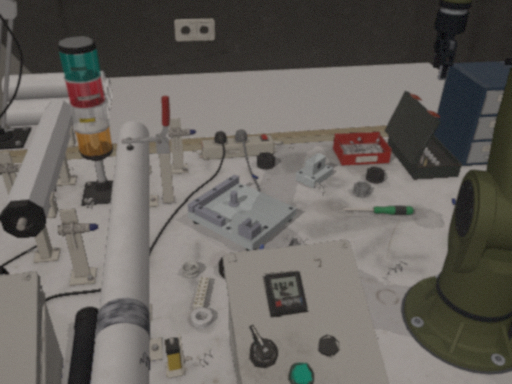

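View pics/side0.png

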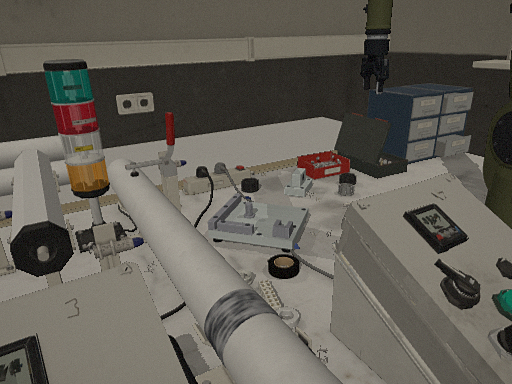

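Scene view: the fixture is at about (243,212), pin (234,197), parking block (250,230) and bracket (317,168). In the side view the fixture is at (258,222), bracket (298,182), tape roll (284,265). Next I'll enlarge both views and compute rough positions.

```bash
cat > h.py <<'E'
from plant import manip
import numpy as np, cv2
from scipy.spatial.transform import Rotation as R
def rot(q): return R.from_quat(np.roll(q,-1)).as_matrix()
def K(m): 
    f=192/np.tan(np.radians(m["fovy"])/2); return np.array([[f,0,m["cx"]],[0,f,m["cy"]],[0,0,1]])
def model(n,s=None):
    m=manip.camera_model(n)
    if n!="wrist": return K(m),m["cam_to_world"]
    T=np.eye(4); T[:3,:3]=rot(s["tcp_rot"]); T[:3,3]=s["tcp_pos"]; return K(m),T@m["mount"]
def ray(M,p,z):
    k,T=M; d=T[:3,:3]@np.linalg.solve(k,[*p,1]); o=T[:3,3]; return o+d*(z-o[2])/d[2]
def proj(M,X):
    k,T=M; c=T[:3,:3].T@(np.asarray(X)-T[:3,3]); u=k@c; return u[:2]/u[2]
def totool(s,v): return rot(s["tcp_rot"]).T@np.asarray(v)
E
python3 - <<'E'
from h import *
M=model("scene");N=model("side")
for n,p,q,z in [("left",(190,208),(210,232),.032),("bottom",(248,249),(292,249),.032),("right",(302,207),(311,207),.032),("top",(240,178),(235,197),.05),("pin",(234,197),(248,208),.05),("block",(250,230),(281,228),.056),("brkt",(317,168),(298,182),.03),("roll",(225,265),(284,265),.015),("bl1",(265,160),(250,185),.015),("bl2",(375,175),(347,180),.02)]:
    print(n,ray(M,p,z)[:2].round(3),ray(N,q,z)[:2].round(3))
a=cv2.resize(cv2.imread("pics/scene0.png")[130:270,170:400],None,fx=3.4,fy=3.4,interpolation=2)
cv2.imwrite("pics/c0.png",a)
E
```

```text
left [0.618 0.065] [0.608 0.083]
bottom [0.424 0.104] [0.421 0.115]
right [ 0.409 -0.094] [ 0.412 -0.094]
top [ 0.585 -0.088] [ 0.602 -0.076]
pin [ 0.547 -0.012] [ 0.551 -0.018]
block [0.44  0.074] [0.451 0.077]
brkt [ 0.468 -0.275] [ 0.473 -0.266]
roll [0.444 0.157] [0.43  0.149]
bl1 [ 0.618 -0.25 ] [ 0.615 -0.252]
bl2 [ 0.334 -0.351] [ 0.338 -0.338]
```

View pics/c0.png

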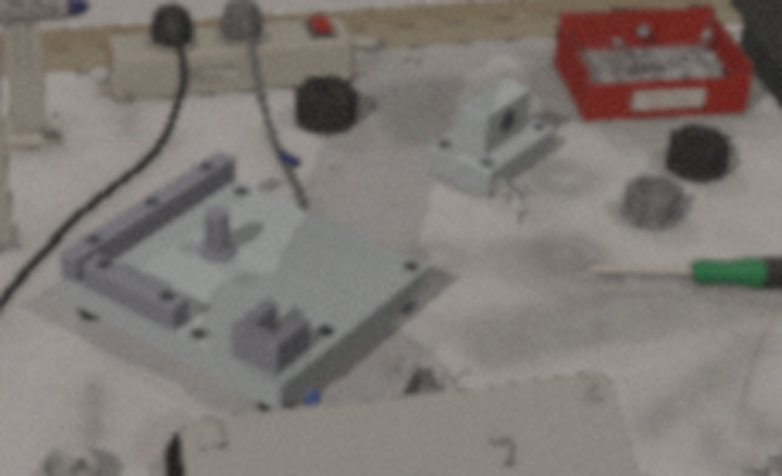

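The crop shows the long fence on the far (world +x) edge, from (62,265) to (230,160), the pin at (217,235), the notched block at (270,335) and the bracket at (492,140). The side and scene rays agree to about 1–2 cm. I'll move the wrist camera over them.

The rows are not in the units I measure in: turns go in shares of 2 pi rad. I convert before sending: 0.6 rad / 6.2832 = 0.0955.

Request:
steer_hand([
  [[1, 0, 0, -0.03, 0], [1, 0.05, -0.03, -0.06, 0], [1, 0.09, -0.06, -0.06, 0], [1, 0.13, -0.09, -0.06, 0.0159], [1, 0.17, -0.12, -0.06, 0.0318], [1, 0.21, -0.15, -0.06, 0.0477], [1, 0.25, -0.18, -0.06, 0.0637], [1, 0.28, -0.21, -0.06, 0.0796], [1, 0.32, -0.24, -0.06, 0.0955], [1, 0.32, -0.24, -0.06, 0.0955], [1, 0.32, -0.24, -0.06, 0.0955], [1, 0.32, -0.24, -0.06, 0.0955]],
])

```text
time: 1.35
tcp_pos: [0.468, -0.2269, 0.2911]
tcp_rot: [0.0, 0.998, -0.071, -0.0]
ft_force: [-1.4, -0.9, -0.8]
gripper_width: 1.001
finger_force: 0.0
```

```bash
python3 - <<'E'
from h import *
s=manip.state(); im=manip.camera("wrist"); cv2.imwrite("pics/w1.png",im); np.save("w1.npy",s,allow_pickle=True); print(np.abs(s["joint_velocities"]).max())
E
```

```text
0.018477053865606812
```

View pics/w1.png

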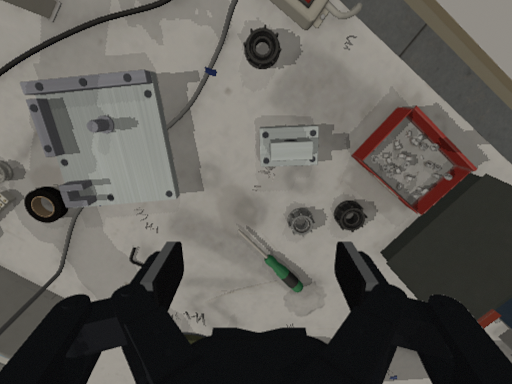

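The wrist view shows the fixture at (100,140), with the long fence along the top from (23,85) to (157,75), the pin head at (97,126) and the block at (85,192). The bracket's base spans (260,125) to (319,163), its long side along the image x. The tape roll is at (45,204), the ring at (263,47) and the wheel at (300,220).

```bash
python3 - <<'E'
from h import *
s=np.load("w1.npy",allow_pickle=True).item(); M=model("wrist",s)
im=cv2.imread("pics/w1.png")
for n,p,z in [("p-y+x",(157,70),.052),("p-y-x",(177,197),.032),("long+y",(23,82),.052),("pinhead",(94,126),.066),("roll",(45,204),.019),("wheel",(300,219),.018),("ring",(263,47),.03)]: print(n,ray(M,p,z).round(3))
# bracket base: base top z=.024
for p in [(260,126),(318,124),(319,160),(262,166)]: print(ray(M,p,.024).round(3))
print(ray(M,(290,147),.06).round(3), totool(s,[1,0,0]).round(3))
E
```

```text
p-y+x [ 0.605 -0.112  0.052]
p-y-x [ 0.421 -0.088  0.032]
long+y [0.616 0.069 0.052]
pinhead [ 0.548 -0.014  0.066]
roll [0.436 0.139 0.019]
wheel [ 0.348 -0.282  0.018]
ring [ 0.616 -0.254  0.03 ]
[ 0.512 -0.236  0.024]
[ 0.503 -0.322  0.024]
[ 0.447 -0.32   0.024]
[ 0.451 -0.23   0.024]
[ 0.481 -0.274  0.06 ] [ 0.99  -0.141 -0.001]
```

To row units: -0.05 rad / 6.2832 = -0.008.

Request:
steer_hand([
  [[0.7, 0, -0.03, 0, 0], [0.7, 0, -0.07, 0.02, 0], [0.7, 0.01, -0.11, 0.03, 0], [0.7, 0.01, -0.15, 0.04, 0], [0.7, 0.01, -0.19, 0.05, -0.008], [0.7, 0.01, -0.23, 0.05, -0.008], [0.7, 0.01, -0.23, 0.05, -0.008], [0.7, 0.01, -0.23, 0.05, -0.008], [0.7, 0.01, -0.23, 0.05, -0.008]],
])

```text
time: 2.3
tcp_pos: [0.5108, -0.0019, 0.2412]
tcp_rot: [0.0, 0.999, -0.047, -0.0]
ft_force: [0.7, 0.1, -0.3]
gripper_width: 0.7
finger_force: 0.0
```

```bash
python3 - <<'E'
from h import *
s=manip.state(); im=manip.camera("wrist"); cv2.imwrite("pics/w2.png",im); np.save("w2.npy",s,allow_pickle=True); print(np.abs(s["joint_velocities"]).max())
cv2.imwrite("pics/w2c.png",cv2.resize(im[20:270,90:430],None,fx=2.3,fy=2.3,interpolation=2))
E
```

```text
0.004665676592210817
```

View pics/w2c.png

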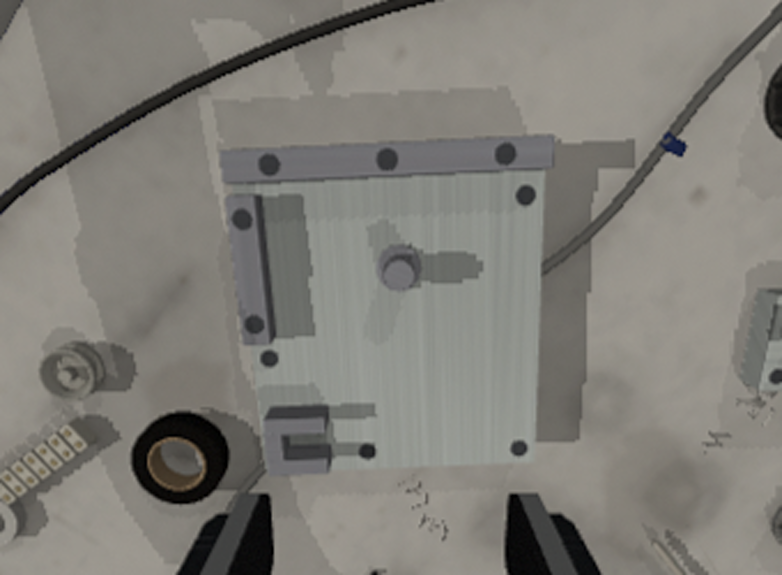

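The crop shows the fixture nearly aligned with the image. The long fence's outer top edge runs (221,150) to (553,136), the plate's -x,-y corner is at (536,462), the pin head top at (400,272) and the block at (298,442).

```bash
python3 - <<'E'
from h import *
from scipy.optimize import least_squares
s=np.load("w2.npy",allow_pickle=True).item(); M=model("wrist",s)
c=lambda x,y:(x/2.3+90-.28,y/2.3+20-.28)
pts=[((221,150),(95,85,52)),((553,136),(95,-85,52)),((553,166),(79,-85,52)),((536,462),(-95,-85,32)),((400,272),(30,-4,66)),((329,472),(-86,42,56))]
W=np.array([ray(M,c(*p),f[2]/1e3)[:2] for p,f in pts]); F=np.array([f[:2] for _,f in pts])/1e3
def res(v):
    C,S=np.cos(v[2]),np.sin(v[2]); return (F@np.array([[C,S],[-S,C]])+v[:2]-W).ravel()
r=least_squares(res,[.51,0,-.1]); v=r.x
print(v,np.degrees(v[2])); print((res(v)*1e3).reshape(-1,2).round(1))
C,S=np.cos(v[2]),np.sin(v[2])
tw=lambda x,y:np.array([C*x-S*y+v[0],S*x+C*y+v[1]])
for n,x,y in[("bore",.03,-.004),("notch",-.068,.06),("seat",.049,.024)]: print(n,tw(x,y).round(4))
print("pin",W[4]); np.save("fix.npy",v)
R_=rot(s["tcp_rot"]); print("tool x yaw",np.degrees(np.arctan2(R_[1,0],R_[0,0])))
print("to pin",totool(s,[*(W[4]-s["tcp_pos"][:2]),.041-s["tcp_pos"][2]]).round(4))
# side view of pin in scene camera for cross-check
N=model("scene"); print("scene pin top",proj(N,[*W[4],.066]))
for X,n in [((-.068,.06),"block")]: print(n,proj(N,[*tw(*X),.056]))
E
```

```text
[ 0.51824512 -0.006101   -0.0508927 ] -2.915936892370444
[[ 0.5  1.2]
 [ 1.2 -1.3]
 [-0.6 -0.7]
 [ 0.9  0.9]
 [-1.4  0.2]
 [-0.7 -0.2]]
bore [ 0.548  -0.0116]
notch [0.4534 0.0573]
seat [0.5684 0.0154]
pin [ 0.54938943 -0.01180383]
tool x yaw -5.392537741875278
to pin [0.0394 0.0061 0.2002]
scene pin top [233.16142099 190.94920902]
block [249.51410712 223.73361319]
```

The fit residuals are about 1 mm and the scene camera agrees (predicted pin top (233,191), seen (234,192)). Next I'll grasp the pin.

To row units: -0.043 rad / 6.2832 = -0.0068.

Request:
steer_hand([
  [[0.6, 0.02, 0.003, 0.03, -0.0068], [0.6, 0.039, 0.006, 0.07, -0.0068], [0.6, 0.039, 0.006, 0.11, -0.0068], [0.6, 0.039, 0.006, 0.15, -0.0068], [0.6, 0.039, 0.006, 0.18, -0.0068], [0.6, 0.039, 0.006, 0.201, -0.0068], [0.6, 0.039, 0.006, 0.201, -0.0068], [0.6, 0.039, 0.006, 0.201, -0.0068], [0, 0.039, 0.006, 0.201, -0.0068], [0, 0.039, 0.006, 0.201, -0.0068], [0, 0.039, 0.006, 0.201, -0.0068], [0, 0.039, 0.006, 0.201, -0.0068], [0, 0.039, 0.006, 0.201, -0.0068], [0, 0.039, 0.006, 0.201, -0.0068], [0, 0.039, 0.006, 0.201, -0.0068]],
], clamp_n=40)

```text
time: 3.85
tcp_pos: [0.5502, -0.0099, 0.0419]
tcp_rot: [0.001, 1.0, -0.024, 0.001]
ft_force: [-1.2, -3.4, 6.1]
gripper_width: 0.156
finger_force: 39.0
```

Request:
steer_hand([
  [[0, 0, 0, -0.015, 0], [0, 0, 0, -0.03, 0], [0, 0, 0, -0.05, 0], [0, 0, 0, -0.07, 0], [0, 0, 0, -0.07, 0], [0, 0, 0, -0.07, 0], [0, 0, 0, -0.07, 0]],
])

```text
time: 4.55
tcp_pos: [0.5482, -0.0083, 0.1096]
tcp_rot: [-0.0, 1.0, -0.023, -0.001]
ft_force: [-0.2, -0.4, -0.5]
gripper_width: 0.152
finger_force: 39.4
```

```bash
python3 - <<'E'
from h import *
s=manip.state(); im=manip.camera("scene"); cv2.imwrite("pics/s3.png",im)
im2=manip.camera("side")
a=cv2.resize(np.hstack([im[150:260,180:310],im2[160:270,190:320]]),None,fx=3,fy=3,interpolation=2); cv2.imwrite("pics/s3c.png",a)
v=np.load("fix.npy");C,S=np.cos(v[2]),np.sin(v[2]); n=np.array([C*-.068-S*.06+v[0],S*-.068+C*.06+v[1]])
print(s["tcp_pos"],s["gripper_width"],totool(s,[*(n-s["tcp_pos"][:2]),0]).round(4))
for nm in("scene","side"):
    N=model(nm); 
    print(nm,proj(N,s["tcp_pos"]-[0,0,.028]))
E
```

```text
[ 0.54816066 -0.00828799  0.10957924] 0.15174029170878434 [-0.0977 -0.0611  0.0002]
scene [232.62468768 186.19778265]
side [247.35354488 197.2586278 ]
```

View pics/s3c.png

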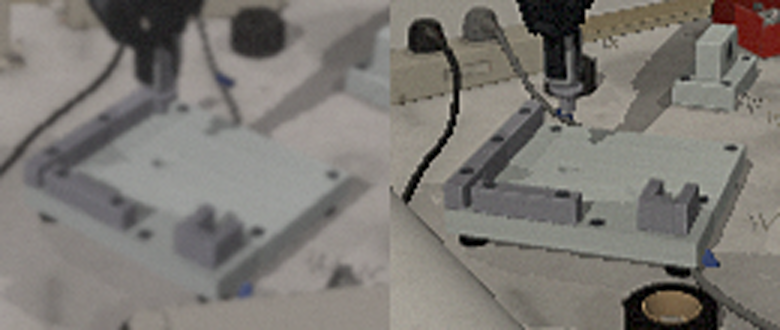

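Both views show the pin gripped and upright, clear of the plate, with the block's notch at (215,235) left and (668,205) right. Next I'll go above the notch and check.

Request:
steer_hand([
  [[0, -0.02, -0.01, 0, 0], [0, -0.05, -0.03, 0, 0], [0, -0.08, -0.05, 0, 0], [0, -0.0955, -0.0605, 0, 0], [0, -0.0955, -0.0605, 0.012, 0], [0, -0.0955, -0.0605, 0.016, 0], [0, -0.0955, -0.0605, 0.016, 0], [0, -0.0955, -0.0605, 0.016, 0]],
])

```text
time: 5.45
tcp_pos: [0.457, 0.0558, 0.0939]
tcp_rot: [-0.0, 1.0, -0.024, -0.0]
ft_force: [0.3, -0.5, -0.3]
gripper_width: 0.155
finger_force: 39.4
```

```bash
python3 - <<'E'
from h import *
s=manip.state(); im=manip.camera("scene"); im2=manip.camera("side")
cv2.imwrite("pics/s4.png",im);cv2.imwrite("pics/d4.png",im2)
a=cv2.resize(np.hstack([im[180:260,215:280],im2[180:260,245:310]]),None,fx=6,fy=6,interpolation=2); cv2.imwrite("pics/s4c.png",a)
f=s["tcp_pos"]-[0,0,.0279]
v=np.load("fix.npy");C,S=np.cos(v[2]),np.sin(v[2]); n=np.array([C*-.068-S*.06+v[0],S*-.068+C*.06+v[1],.056])
for nm,o,k in(("scene",(215,180),0),("side",(245,180),390)):
    N=model(nm)
    for X in(f,n,f+[0,0,.02]): print(nm,(proj(N,X)-o)*6+[k,0])
print(s["tcp_pos"],s["ft_force"],n)
E
```

```text
scene [201.71783729 234.53934522]
scene [207.0846427  262.40167914]
scene [202.31836999 189.48395044]
side [602.7720609  234.12247591]
side [611.84924166 262.53741999]
side [602.75026841 182.38356807]
[0.45696145 0.05577118 0.09392579] [ 0.30396979 -0.46125096 -0.26024839] [0.45338541 0.05728053 0.056     ]
```

View pics/s4c.png

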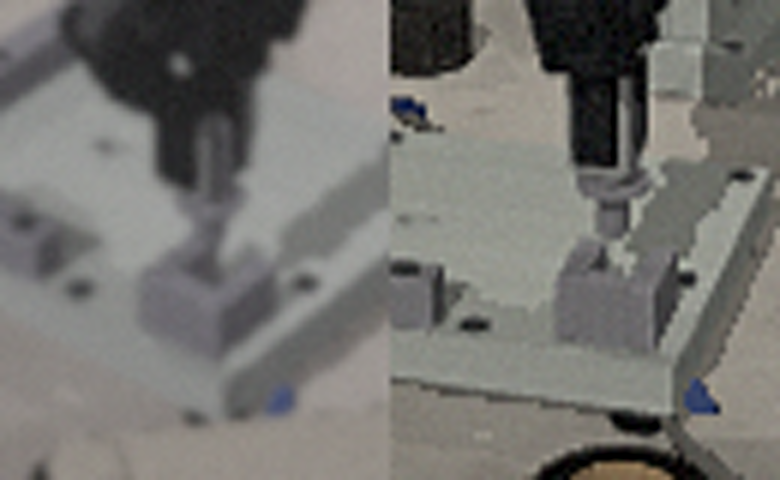

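```bash
python3 - <<'E'
from h import *
v=np.load("fix.npy");C,S=np.cos(v[2]),np.sin(v[2])
N=model("side");w=lambda x,y,z:[C*x-S*y+v[0],S*x+C*y+v[1],z]
for x,y,z in[(-.086,.078,.056),(-.05,.078,.056),(-.086,.042,.056),(-.05,.042,.056),(-.05,.078,.032),(-.086,.078,.032),(-.076,.042,.056),(-.06,.042,.056),(-.095,.085,.032),(-.068,.06,.066)]: print(x,y,z,((proj(N,w(x,y,z))-(245,180))*6+[390,0]).round(0))
g=cv2.imread("pics/d4.png").mean(2).astype(int)
for r in (215,216,217,218,219): print(r,g[r,262:308])
for r in (222,224,230): print(r,g[r,262:308])
E
```

```text
-0.086 0.078 0.056 [649. 292.]
-0.05 0.078 0.056 [548. 279.]
-0.086 0.042 0.056 [674. 247.]
-0.05 0.042 0.056 [576. 235.]
-0.05 0.078 0.032 [549. 340.]
-0.086 0.078 0.032 [649. 353.]
-0.076 0.042 0.056 [646. 243.]
-0.06 0.042 0.056 [603. 238.]
-0.095 0.085 0.032 [670. 366.]
-0.068 0.06 0.066 [612. 237.]
215 [147 149 144 151 148 146 145 150 147 145 142 144 144 145 142 150 150 111
  94  98  96  89  61 157 159 101 105 106 107 103 108 105 109 106 105  96
 144 144 147 150 149 153 140  87  81  83]
216 [145 149 146 146 146 148 148 150 147 151 145 148 149 146 147 146 151 112
  99 109 102  90  62 156 158 105 105 103 107 109 104 111 107 106 105 146
 152 151 150 152 156 158 115  82  85  89]
217 [145 149 145 143 149 145 143 148 148 147 147 149 151 145 149 149 156 115
  97 106 101  90  61 161 123 105 106 105 102 109 108 105 105 101 146 153
 153 150 150 153 154 143  89  88  87  98]
218 [144 144 146 146 146 146 146 146 145 150 147 147 149 145 151 147 153 113
 103 100  94  84  87 118 105 104 109 109 112 111 108 107 105 102 153 152
 151 145 148 149 162 117  90  89  86 108]
219 [145 142 143 150 147 148 147 147 148 145 147 142 147 149 135 134 138 140
 115 101  93  96 147 108 106 107 106 108 104 107 101 107 109  99 154 154
 151 149 154 152 146  87  90  86 103 105]
222 [153 153 147 151 151 149 148 151 146 150 147 152 140 101 105  99 103 102
  56 130 155 153 151 146 108  98 113 115 116 123  75 102  95 154 145 151
 151 147 155 131  81  87  93  69  91  87]
224 [149 146 151 147 150 150 153 149 151 153 156 150  98  95  98 107  72  57
  52  96 119 116 159 118  99 103 108 108 114  78  56 168 167 157 153 149
 144 154 132  85  89  87  98 102  92 149]
230 [127 151 147 150 150 151 149 154 132 137 112 106 105 107 105 103 104 107
 101 104 102 103 107 108 106 108 116  61  65  63  63 148 153 148 150 127
  84  88  86  97  98  92 140 145 141 141]
```

In the side view the block edges sit 4.5 crop px right of prediction. With that correction the notch centre is at 616 and the foot at 615, so x is aligned within 1 mm. I'll lower it.

Request:
steer_hand([
  [[0, 0, -0.001, 0.006, 0], [0, 0, -0.001, 0.012, 0], [0, 0, -0.001, 0.018, 0], [0, 0, -0.001, 0.023, 0], [0, 0, -0.001, 0.026, 0], [0, 0, -0.001, 0.028, 0], [0, 0, -0.001, 0.028, 0], [0, 0, -0.001, 0.028, 0]],
])

```text
time: 6.35
tcp_pos: [0.4567, 0.0574, 0.0664]
tcp_rot: [0.0, 1.0, -0.024, 0.0]
ft_force: [-1.0, -0.2, -1.1]
gripper_width: 0.154
finger_force: 39.6
```

Request:
steer_hand([
  [[0, 0, 0, 0.001, 0], [0, 0, 0, 0.001, 0], [0.4, 0, 0, 0.001, 0], [0.4, 0, 0, 0.001, 0], [0.4, 0, 0, 0.001, 0], [0.4, 0, 0, 0.001, 0], [0.4, 0, 0, -0.01, 0], [0.4, 0, 0, -0.03, 0], [0.4, 0, 0, -0.06, 0], [0.4, 0, 0, -0.1, 0], [0.5, 0, 0, -0.14, 0], [0.5, 0.03, 0.04, -0.17, 0], [0.5, 0.03, 0.08, -0.17, 0], [0.5, 0.03, 0.12, -0.17, 0], [0.5, 0.03, 0.16, -0.17, 0], [0.5, 0.03, 0.2, -0.17, 0], [0.5, 0.03, 0.2, -0.17, 0], [0.5, 0.03, 0.2, -0.17, 0]],
])

```text
time: 8.15
tcp_pos: [0.477, -0.1444, 0.2368]
tcp_rot: [-0.0, 1.0, -0.025, 0.0]
ft_force: [-1.0, 0.9, 0.4]
gripper_width: 0.505
finger_force: 0.0
```

```bash
python3 - <<'E'
from h import *
s=manip.state(); im=manip.camera("wrist"); cv2.imwrite("pics/w5.png",im); np.save("w5.npy",s,allow_pickle=True)
im1=manip.camera("scene"); im2=manip.camera("side")
a=cv2.resize(np.hstack([im1[180:260,215:280],im2[180:260,245:310]]),(512,320),interpolation=2)
cv2.imwrite("pics/w5c.png",np.hstack([im[:250],np.zeros((250,1,3),np.uint8),cv2.resize(a,(280,250))]))
E
```

```text
(no output)
```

View pics/w5c.png

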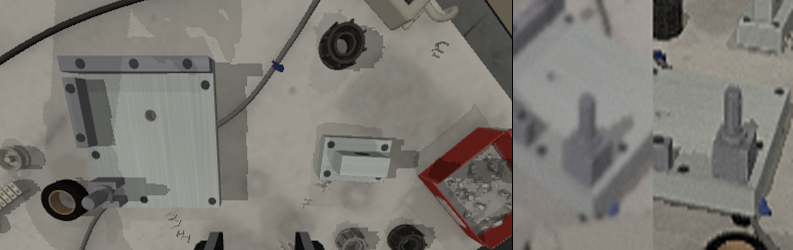

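The bore is empty and the pin stands upright in the notch in both views. The bracket base is at about (355,157), web top at (366,166). I'll move over the bracket.

Request:
steer_hand([
  [[0.6, 0.01, 0.04, 0.01, 0], [0.6, 0.01, 0.08, 0.02, 0], [0.6, 0.01, 0.11, 0.03, 0], [0.6, 0.01, 0.133, 0.03, 0], [0.6, 0.01, 0.133, 0.03, 0], [0.6, 0.01, 0.133, 0.03, 0]],
])

```text
time: 8.9
tcp_pos: [0.4814, -0.2758, 0.2064]
tcp_rot: [-0.0, 1.0, -0.023, 0.0]
ft_force: [-0.1, 0.6, 0.2]
gripper_width: 0.601
finger_force: 0.0
```

```bash
python3 - <<'E'
from h import *
s=manip.state(); im=manip.camera("wrist"); cv2.imwrite("pics/w6.png",im); np.save("w6.npy",s,allow_pickle=True)
cv2.imwrite("pics/w6c.png",cv2.resize(im[60:250,150:370],None,fx=3,fy=3,interpolation=2))
E
```

```text
(no output)
```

View pics/w6c.png

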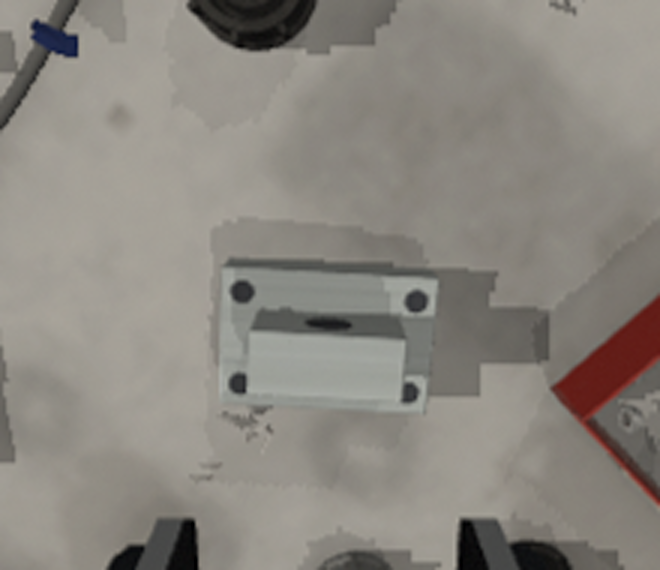

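The bracket's base top corners are (223,267), (438,279), (425,413) and (219,401). Its web top corners are (250,331), (406,336), (403,402) and (248,396).

```bash
python3 - <<'E'
from h import *
s=np.load("w6.npy",allow_pickle=True).item(); M=model("wrist",s)
c=lambda p:(p[0]/3+150-.33,p[1]/3+60-.33)
for q,z in(([(250,331),(406,336),(403,402),(248,396)],.06),([(223,267),(438,279),(425,413),(219,401)],.024)):
    P=np.array([ray(M,c(p),z)[:2] for p in q]); m=P.mean(0)
    L=np.linalg.norm(np.roll(P,-1,0)-P,axis=1); d=(P[0]-P[1])+(P[3]-P[2]); d2=(P[0]-P[3])+(P[1]-P[2])
    print(m.round(4),(L*1e3).round(1),np.degrees(np.arctan2(-d[0],d[1])),np.degrees(np.arctan2(d2[1],d2[0])),totool(s,[*(m-s["tcp_pos"][:2]),0]).round(4))
R_=rot(s["tcp_rot"]); print(np.degrees(np.arctan2(R_[1,0],R_[0,0])))
E
```

```text
[ 0.4752 -0.2755] [58.4 26.2 59.6 25.7] -4.795475821839906 -4.769088721552775 [-0.0062 -0.     -0.    ]
[ 0.4752 -0.2753] [88.3 58.8 89.5 58.3] -6.052411148371835 -6.210893997026641 [-0.0062 -0.0003 -0.    ]
-2.62505477362832
```

To row units: -0.45 rad / 6.2832 = -0.0716.

```bash
python3 -c "
from h import *
print(manip.state()['joint_pos'].round(3))"
```

```text
[ 0.74   0.147 -0.295  1.717  0.043  1.284 -1.179]
```

Request:
steer_hand([
  [[0.7, -0.006, 0, 0, -0.0239], [0.7, -0.006, 0, 0, -0.0477], [0.7, -0.006, 0, 0, -0.0716]],
])

```text
time: 9.25
tcp_pos: [0.4756, -0.2746, 0.2069]
tcp_rot: [0.0, 0.979, 0.205, 0.0]
ft_force: [-0.0, 0.2, 0.5]
gripper_width: 0.698
finger_force: 0.0
```

```bash
python3 -c "
from h import *
print(manip.state()['joint_pos'].round(3))"
```

```text
[ 0.773  0.137 -0.324  1.729  0.045  1.282 -0.719]
```

To row units: -0.45 rad / 6.2832 = -0.0716.

Request:
steer_hand([
  [[0.7, 0, 0, 0.01, -0.0239], [0.7, 0, 0, 0.03, -0.0477], [0.7, 0, 0, 0.05, -0.0716], [0.7, 0, 0, 0.07, -0.0955], [0.7, 0, 0, 0.09, -0.1194], [0.7, 0, 0, 0.1, -0.1432], [0.7, 0, 0, 0.11, -0.1687], [0.7, 0, 0, 0.12, -0.1687], [0.7, 0, 0, 0.14, -0.1687], [0.7, 0, 0, 0.16, -0.1687], [0.7, 0, 0, 0.178, -0.1687], [0.7, 0, 0, 0.178, -0.1687], [0.7, 0, 0, 0.178, -0.1687], [0, 0, 0, 0.178, -0.1687], [0, 0, 0, 0.178, -0.1687], [0, 0, 0, 0.178, -0.1687], [0, 0, 0, 0.178, -0.1687], [0, 0, 0, 0.178, -0.1687], [0, 0, 0, 0.178, -0.1687]],
], clamp_n=80)

```text
time: 11.15
tcp_pos: [0.4756, -0.2773, 0.0297]
tcp_rot: [0.001, 0.744, 0.668, 0.0]
ft_force: [-2.0, 1.1, 6.0]
gripper_width: 0.289
finger_force: 79.8
```

Gripped. I'll lift and carry it to a spot 12–14 mm short of both fences, squaring the yaw.

To row units: -0.057 rad / 6.2832 = -0.0091.

Request:
steer_hand([
  [[0, 0, 0, -0.02, 0], [0, 0, 0, -0.05, 0], [0, 0, 0, -0.07, 0], [0, 0.03, 0.005, -0.07, 0], [0, 0.07, 0.012, -0.07, 0], [0, 0.11, 0.02, -0.07, -0.0091], [0, 0.15, 0.027, -0.07, -0.0091], [0, 0.19, 0.034, -0.07, -0.0091], [0, 0.23, 0.041, -0.07, -0.0091], [0, 0.26, 0.047, -0.07, -0.0091], [0, 0.286, 0.051, -0.07, -0.0091], [0, 0.286, 0.051, -0.07, -0.0091], [0, 0.286, 0.051, -0.07, -0.0091], [0, 0.286, 0.051, -0.07, -0.0091]],
])

```text
time: 12.55
tcp_pos: [0.5557, 0.0004, 0.0977]
tcp_rot: [-0.0, 0.725, 0.688, -0.001]
ft_force: [0.2, -0.0, -4.1]
gripper_width: 0.292
finger_force: 79.2
```

```bash
python3 - <<'E'
from h import *
s=manip.state(); print(s["tcp_pos"],s["ft_force"],s["joint_pos"].round(2)); im1=manip.camera("scene"); im2=manip.camera("side");im=manip.camera("wrist")
cv2.imwrite("pics/w7.png",im); np.save("w7.npy",s,allow_pickle=True)
a=cv2.resize(np.hstack([im1[150:260,180:310],im2[160:270,190:320]]),(390*2,330*2),interpolation=2)
cv2.imwrite("pics/w7c.png",cv2.resize(np.hstack([cv2.resize(im,None,fx=.86,fy=.86),cv2.resize(a,(390,330))[:330]]) if False else a,(780,600)) )
E
```

```text
[5.55691896e-01 4.18642170e-04 9.77115549e-02] [ 0.22796839 -0.02363336 -4.05675338] [ 0.47  0.28 -0.59  1.83  0.18  1.09 -0.24]
```

View pics/w7.png

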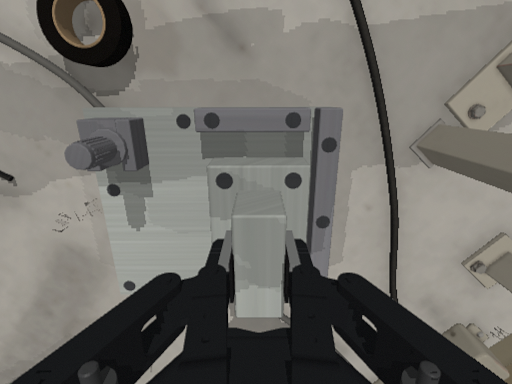

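The wrist view shows the bracket square to the fixture. Its base front edge is at row 166, the short fence's inner edge at row 131 (x 195–309) and the long fence at column 313, so there are gaps on both sides; the pin still stands in the block. I'll lower it now.

Request:
steer_hand([
  [[0, 0, 0, 0.012, 0], [0, 0, 0, 0.022, 0], [0, 0, 0, 0.03, 0], [0, 0, 0, 0.033, 0], [0, 0, 0, 0.035, 0], [0, 0, 0, 0.036, 0], [0, 0, 0, 0.037, 0], [0, 0, 0, 0.037, 0], [0, 0, 0, 0.037, 0]],
], clamp_n=100)

```text
time: 13.6
tcp_pos: [0.5566, 0.0021, 0.0618]
tcp_rot: [0.0, 0.725, 0.689, 0.0]
ft_force: [-0.7, 1.0, -0.4]
gripper_width: 0.287
finger_force: 101.6
```

It is resting on the plate. Next I'll slide towards the long fence (tool +y).

Request:
steer_hand([
  [[0, 0, 0.003, 0, 0], [0, 0, 0.006, 0, 0], [0, 0, 0.009, 0, 0], [0, 0, 0.01, 0, 0], [0, 0, 0.011, 0, 0], [0, 0, 0.012, 0, 0], [0, 0, 0.012, 0, 0], [0, 0, 0.012, 0, 0]],
])

```text
time: 14.4
tcp_pos: [0.5678, 0.0015, 0.0618]
tcp_rot: [-0.0, 0.725, 0.689, -0.001]
ft_force: [-6.2, 0.2, 6.8]
gripper_width: 0.287
finger_force: 102.8
```

Request:
steer_hand([
  [[0, 0, 0.001, 0, 0], [0, 0, 0.002, 0, 0], [0, 0, 0.003, 0, 0], [0, 0, 0.003, 0, 0]],
])

```text
time: 14.8
tcp_pos: [0.5679, 0.0014, 0.0619]
tcp_rot: [-0.002, 0.725, 0.689, -0.003]
ft_force: [-16.2, 0.1, 15.6]
gripper_width: 0.291
finger_force: 104.2
```

Request:
steer_hand([
  [[0, 0, -0.0015, 0, 0], [0, 0.003, -0.0015, 0, 0], [0, 0.006, -0.0015, 0, 0], [0, 0.009, -0.0015, 0, 0], [0, 0.011, -0.0015, 0, 0], [0, 0.013, -0.0015, 0, 0], [0, 0.013, -0.0015, 0, 0]],
])

```text
time: 15.5
tcp_pos: [0.568, 0.0049, 0.0622]
tcp_rot: [0.002, 0.727, 0.687, -0.007]
ft_force: [-14.5, -15.7, 18.0]
gripper_width: 0.29
finger_force: 104.2
```

Friction is holding it, because downforce and fence force are both high. I'll ease both and keep sliding.

Request:
steer_hand([
  [[0, 0, -0.001, -0.002, 0], [0, 0, -0.002, -0.003, 0], [0, 0.001, -0.002, -0.003, 0], [0, 0.001, -0.002, -0.003, 0]],
])

```text
time: 15.9
tcp_pos: [0.5684, 0.014, 0.0639]
tcp_rot: [0.0, 0.725, 0.689, -0.001]
ft_force: [-1.0, -4.0, -2.6]
gripper_width: 0.289
finger_force: 101.5
```

Request:
steer_hand([
  [[0, 0, 0, 0.001, 0], [0, 0.001, 0, 0.002, 0], [0, 0.002, 0, 0.002, 0], [0, 0.003, 0.001, 0.002, 0], [0, 0.003, 0.002, 0.002, 0], [0, 0.003, 0.002, 0.002, 0], [0, 0.003, 0.002, 0.002, 0]],
])

```text
time: 16.6
tcp_pos: [0.5685, 0.0141, 0.0621]
tcp_rot: [0.0, 0.726, 0.688, -0.004]
ft_force: [-8.8, -10.3, 6.7]
gripper_width: 0.287
finger_force: 102.7
```

```bash
python3 - <<'E'
from h import *
s=manip.state(); im=manip.camera("wrist"); cv2.imwrite("pics/w8.png",im); print(s["tcp_pos"],s["ft_force"],s["moment"])
cv2.imwrite("pics/w8c.png",cv2.resize(im[60:300,60:380],None,fx=2.4,fy=2.4,interpolation=2))
E
```

```text
[0.56849438 0.01405302 0.06212526] [ -8.80786362 -10.291749     6.66315943] [-2.08674615  1.83764002  0.0036319 ]
```

View pics/w8c.png

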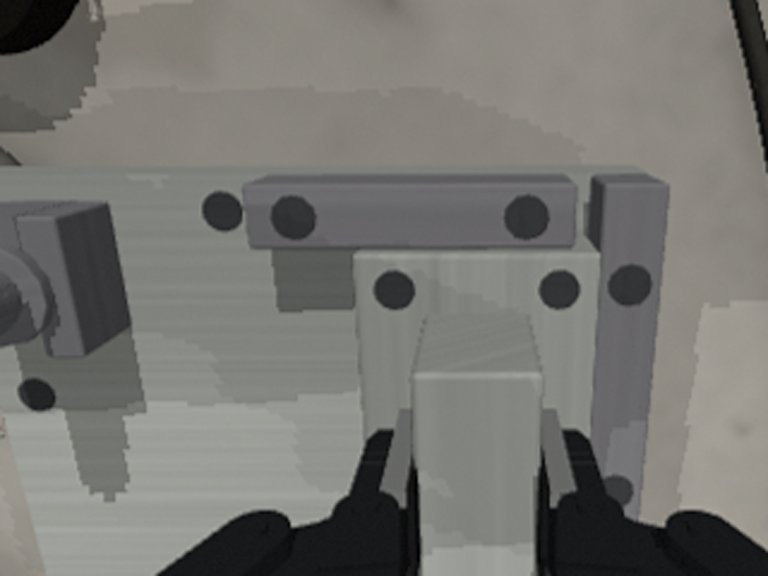

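The base edge meets the short fence at row 249 and the long fence at column 597, with edges parallel and no gap. I'll press slightly more and check that it settles.

Request:
steer_hand([
  [[0, 0.001, 0.001, 0, 0], [0, 0.002, 0.002, -0.0005, 0], [0, 0.002, 0.002, -0.0005, 0], [0, 0.002, 0.002, -0.0005, 0], [0, 0.002, 0.002, -0.0005, 0], [0, 0.002, 0.002, -0.0005, 0], [0, 0.002, 0.002, -0.0005, 0]],
])

```text
time: 17.35
tcp_pos: [0.5686, 0.0141, 0.0622]
tcp_rot: [-0.0, 0.726, 0.688, -0.007]
ft_force: [-14.6, -13.2, 10.2]
gripper_width: 0.291
finger_force: 103.1
```

```bash
python3 - <<'E'
from h import *
s=manip.state(); print(s["tcp_pos"],s["ft_force"],s["tcp_rot"].round(4),np.degrees(np.arccos(-rot(s["tcp_rot"])[2,2])),np.abs(s["joint_velocities"]).max())
im=cv2.resize(np.hstack([manip.camera("scene")[150:260,180:310],manip.camera("side")[160:270,190:320]]),None,fx=3,fy=3,interpolation=2); cv2.imwrite("pics/f9.png",im)
E
```

```text
[0.56856864 0.01405135 0.06223443] [-14.62691302 -13.21582634  10.19674747] [-3.000e-04  7.258e-01  6.878e-01 -6.700e-03] 0.7734572442250283 0.0027226741475153333
```

View pics/f9.png

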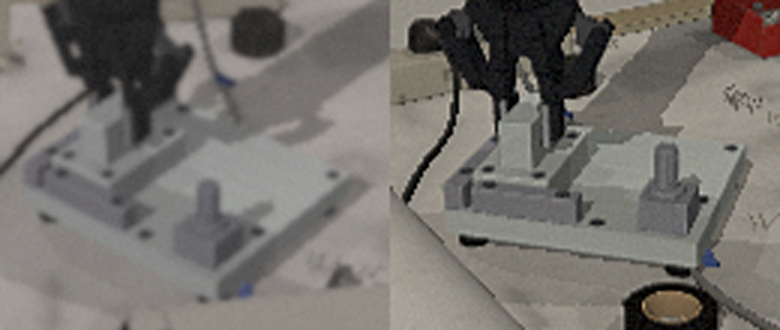

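Both views show the bracket seated against both fences and the pin standing in the notch. I'll add a little margin against the short fence, then hand in.

Request:
steer_hand([
  [[0, 0.001, 0, 0, 0], [0, 0.002, 0, -0.001, 0], [0, 0.002, -0.001, -0.001, 0], [0, 0.002, -0.001, -0.001, 0], [0, 0.002, -0.001, -0.001, 0], [0, 0.002, -0.001, -0.001, 0]],
])

```text
time: 18.05
tcp_pos: [0.5686, 0.0142, 0.0624]
tcp_rot: [0.001, 0.726, 0.688, -0.007]
ft_force: [-9.3, -15.7, 2.5]
gripper_width: 0.285
finger_force: 101.9
```

```bash
python3 - <<'E'
from h import *
s=manip.state(); print(s["tcp_pos"],s["ft_force"],np.degrees(np.arccos(-rot(s["tcp_rot"])[2,2])))
if abs(s["tcp_pos"][2]-.0622)<.001 and s["ft_force"][0]<-6 and s["ft_force"][1]<-10: print(manip.sign_off())
E
```

```text
[0.56856697 0.01417953 0.06240921] [ -9.26678782 -15.65648601   2.454652  ] 0.7714082844772255
the job is handed in; nothing more can be done
None
```

I parked the pin upright in the notch and released it, then handed in the job at 18 s. The bracket was held flat in the corner, pressing about 9 N towards the long fence and 16 N towards the short one. I steered clear of the tape roll, wheel and ring, and the verdict wasn't shown.

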